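# Hold a cross tile flush on the tilted colour reader

### The job

Check the shade of the one cross tile that lies clay side up: pick it up and hold its glazed underside flush against the colour reader's sloping black seat, centred over the window, pressing gently until the spring-loaded seat has sunk a few millimetres so that no light gets in. Keep hold of the tile and keep it pressed there: you finish while holding it. Leave the reader's tilt as it is set and do not disturb anything else on the table.

Things in the scene. Friction and masses are not known exactly. Their poses are not given: they have to be found in the camera images.
- tile_mid (a point): centre (half-way up) of the cross tile to be read: the only one lying glaze down, so its bare clay (brown) back is on top and mustard glaze is on its underside and edges. A plain plus-shaped cross, 56 mm from arm end to opposite arm end, arms 20 mm wide with flat square ends, 14 mm thick, about 55 g. z points out of the clay back (up at the start, flat on the table, this point 7 mm above it), x and y run along the arms
- seat_face (a point): centre of the reader's seat: a flat black square plate, 48 x 48 mm, with the small round window (13 mm) in its middle, on top of the tilting head. z points squarely out of the plate (up and towards the plate's low edge), y runs level along the plate, x points up the slope. It moves with the seat when that is pressed in. When not pressed the plate stands 14 mm proud of the white top of the head, its centre 110 to 118 mm above the table
- reader_seat (a joint): how far the spring-loaded seat is pressed in along its own normal, m: 0 = out, 0.006 = at its stop; it takes about 2 N to start and 8 N to reach the stop, springs back when released
- reader_head (a joint): tilt of the reader's head, rad: 0 = seat level; at larger values the seat slopes down towards the reader's front (its key panel, on the robot's side). Clamped by stiff friction in its yoke, different each time (about 0.35 to 0.70); to be left as it is
- head_top (a point): centre of the white head's top surface (96 mm up-slope by 88 mm across), 14 mm below the unpressed seat face; it stays put when the seat is pressed. Axes as those of the seat
- reader: the bench colour reader, fixed to the table: grey base 170 x 150 x 14 mm, two aluminium yoke cheeks 88 mm high with black clamp knobs out to 77 mm either side of the middle, head pivoting 80 mm above the table. Origin at the centre of the base's underside, x to its back, z up, y across
- spare1: a mustard yellow cross tile lying glaze up, same size as the one to be read (56 mm span, arms 20 mm wide, 14 mm thick); to be left alone. Origin at the centre of its underside
- spare2: a mustard yellow cross tile lying glaze up, same size as the one to be read (56 mm span, arms 20 mm wide, 14 mm thick); to be left alone. Origin at the centre of its underside
- spare3: a mustard yellow cross tile lying glaze up, same size as the one to be read (56 mm span, arms 20 mm wide, 14 mm thick); to be left alone. Origin at the centre of its underside
- spare4: a mustard yellow cross tile lying glaze up, same size as the one to be read (56 mm span, arms 20 mm wide, 14 mm thick); to be left alone. Origin at the centre of its underside
- canister: dented brass screw-top canister, 78 mm across, 99 mm high, standing; leave alone. Origin at the centre of its underside
- stone: worn round stone weight with an iron loop, 94 mm across, 74 mm high; leave alone. Origin at the centre of its underside
- slate: grey slate chip, about 60 x 45 x 8 mm, flat on the table; leave alone. Origin at the centre of its underside
- lifter: bent iron tile lifter with a wooden handle, about 200 mm long, 30 mm wide, up to 24 mm high, lying along its x; leave alone. Origin on the table near its middle
There are look-alikes about, which are no part of the job. What is shaped like the part that bears tile_mid but blue is not meant.

How it is judged:
By the outcome, as a careful person would: the job done as asked, in the order asked, and still so for the second after the job is handed in, while the arm keeps its last pose, push and grip.
It also fails if it takes over 38 s, if anything falls off the work surface, if the arm or the gripper's body presses on something with over 40 N, if the wrist force passes 120 N, or if a joint passes its speed limit or range.

### The arm

A 6-joint arm with a two-finger parallel gripper is mounted at the origin on the work surface. World frame = base frame: x ahead of the robot, y to its left, z up, the work surface at z = 0. Lengths are in m, angles in rad, forces in N, time in s.
With the tool pointing down it reaches from about 0.35 to 0.975 m from the base axis. Payload 4.9 kg.
Tool frame: the origin (TCP) lies at the very end of the fingers, on their centre line; the grasp point (between the pads) lies 19 mm behind it; x points along the fingers, z is the direction in which the jaws open and shut, and the axes are right-handed (so a half turn about x gives the same grasp; the last joint's range is limited). The gripper opens to 85 mm and grips with 20 to 120 N. Pads are 22 mm wide; open, the fingers measure 114 mm over their backs; the gripper's body (76 mm by 85 mm) begins 54 mm behind the grasp point. The pads swing forward as they close: fully open they stand 13 mm farther back than shut.
Start: joints at [-1.434, 0.053, 1.613, -0, 1.476, -0.119], TCP at [0.158, -0.605, 0.231] pointing down, gripper open.
Joint ranges: [-3.01, 3.01], [-1.01, 2.22], [0.06, 2.58], [-1.02, 4.17], [0.09, 2.62], [-3.14, 3.14]. Speed limits (rad/s): [2.57, 2.57, 3.14, 3.14, 3.14, 3.14].

### API

Orientations are given as a rotation vector (axis times angle).
In Python, from station import ctrl, imaging gives the robot as it stands. The module is installed in compiled form; this text tells all that it offers.
- The arm moves only by the shell command python3 -m jog 'ROWS' [FORCE]. ROWS is JSON, a list that holds one entry, the list of rows, each a list of 5 numbers: the shift along the tool's x, y, z in m, then the turn about the tool's x in rad, then the closure, from -1 (fully open) to 1 (shut). A call has 1 to 12 rows; each row is the pose to reach, as a shift and turn from the pose measured when the call began, along the tool's axes at that moment; what a row does not reach only later rows make up. A row lasts 1/10 s, in which the tool goes at most 50 mm and 8.59 degrees, less where a joint would pass 70% of its speed; a pose out of reach is approached as far as the arm can. A call with a gripper value outside its range is refused whole. The fingers move at their own pace and stop on an object; FORCE is the grip in N (left out, the last holds). Time passes only in rows, so rows that repeat a pose let the fingers close. It gives the time, the measured TCP pose, the force and the opening at its end, in the units of the state.
- ctrl.get_obs(): the state, without advancing time (a new reading comes with each control period).
- imaging.get_image(name): name is "scene" or "top" or "wrist"; returns a dict with "color" (384x512x3 uint8, red, green, blue), "intrinsics" (3x3 intrinsics, pixels), "R" (3x3) and "t" (3): a world point X has camera coordinates R X + t. Camera axes: x right, y down, z forward; pixel columns grow to the right and rows downward; lengths in m; the calibration is good to about 2 mm. A picture is of the moment at which its call begins. There is no depth.
- ctrl.finish_job(): hands the job in, once; it reports no verdict.
The state is a dict: "t": time; "q": joint angles; "dq": joint speeds; "effort": joint torques, N m; "tool_pos": TCP position; "tool_rot": TCP orientation; "contact_force": force on the tool from outside, world axes, zero at the start; "wrist_torque": the same for the moment, N m; "opening": finger opening in m.
Only numpy, scipy, OpenCV 4.12 (cv2) and the standard library are available. Lean on these libraries where they do the work, as an engineer would, in place of code of your own. Each camera call takes 0.05 s, during which the arm holds its last target.

## Working session

There is one attempt and no reset: what is moved stays moved. The work goes in short steps, Python scripts to look and compute and a shell command to move; the robot and the scene stay as the last step left them, time stands still between calls to the robot, and variables do not carry over. Pictures are saved under pics/ and viewed, and the job is handed in when it is done.

```bash
mkdir -p pics
cat > h.py <<'E'
import numpy as np, cv2
from scipy.spatial.transform import Rotation as R
from station import ctrl, imaging
def grab(n,tag,save=True):
    d=imaging.get_image(n); 
    np.savez(f'pics/{tag}.npz',**{k:np.asarray(v) for k,v in d.items()})
    cv2.imwrite(f'pics/{tag}.png',cv2.cvtColor(np.asarray(d['color']),cv2.COLOR_RGB2BGR)); return d
def load(tag): return dict(np.load(f'pics/{tag}.npz'))
def proj(d,X):
    X=np.atleast_2d(X); c=X@np.asarray(d['R']).T+np.asarray(d['t']); p=c@np.asarray(d['intrinsics']).T; return p[:,:2]/p[:,2:]
def ray(d,uv):
    Rm=np.asarray(d['R']);o=-Rm.T@np.asarray(d['t']); v=Rm.T@np.linalg.solve(np.asarray(d['intrinsics']),[uv[0],uv[1],1]); return o,v/np.linalg.norm(v)
def onz(d,uv,z):
    o,v=ray(d,uv); return o+v*(z-o[2])/v[2]
def crop(tag,x0,y0,x1,y1,s,out):
    im=cv2.imread(f'pics/{tag}.png')[y0:y1,x0:x1]; cv2.imwrite(f'pics/{out}.png',cv2.resize(im,None,fx=s,fy=s,interpolation=cv2.INTER_CUBIC))
E
python3 - <<'E'
from h import *
for n in ['scene','top','wrist']:
    d=grab(n,n+'0'); print(n,np.round(-d['R'].T@d['t'],3),np.round(d['R'][2],3),d['intrinsics'][0,0])
o=ctrl.get_obs(); print({k:np.round(v,4) for k,v in o.items()}); print(R.from_rotvec(o['tool_rot']).as_matrix().round(3))
E
```

```text
scene [ 1.041 -0.008  0.809] [-0.578 -0.062 -0.814] 398.9571832816082
top [ 0.408 -0.041  1.027] [ 0.12  -0.004 -0.993] 407.4777672681275
wrist [ 0.23  -0.586  0.372] [-0.285 -0.073 -0.956] 286.7148316818941
{'t': np.float64(0.15), 'q': array([-1.434 ,  0.0532,  1.614 , -0.    ,  1.476 , -0.119 ]), 'dq': array([-0.002 , -0.0033, -0.0049, -0.0016,  0.001 , -0.0014]), 'effort': array([ 2.00000e-04, -3.94242e+01, -3.70722e+01, -2.00000e-04,
        4.60000e-03, -0.00000e+00]), 'tool_pos': array([ 0.1581, -0.6042,  0.2304]), 'tool_rot': array([ 1.0198,  1.3206, -1.018 ]), 'contact_force': array([ 0.1872, -0.3217,  0.0193]), 'wrist_torque': array([-0.0242,  0.0162, -0.0178]), 'opening': np.float64(0.0851)}
[[-0.     0.967  0.253]
 [ 0.002  0.253 -0.967]
 [-1.     0.    -0.002]]
```

```bash
ls; ls pics
```

```text
h.py
pics
scene0.npz
scene0.png
top0.npz
top0.png
wrist0.npz
wrist0.png
```

View pics/scene0.png

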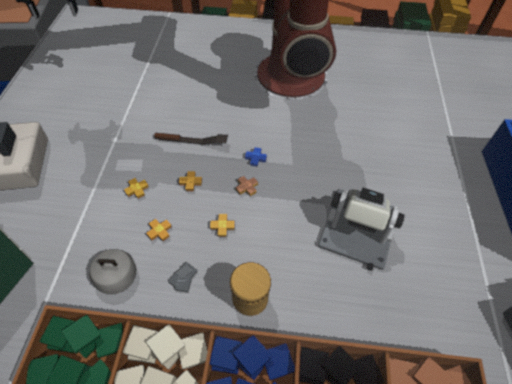

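View pics/top0.png

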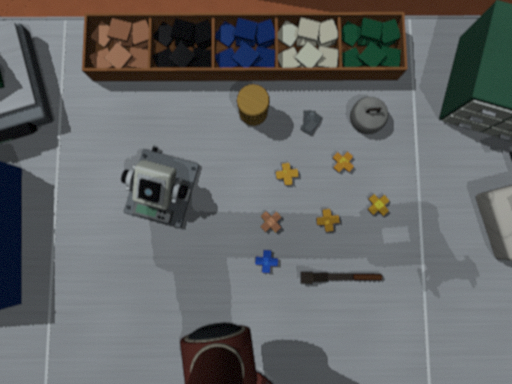

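View pics/wrist0.png

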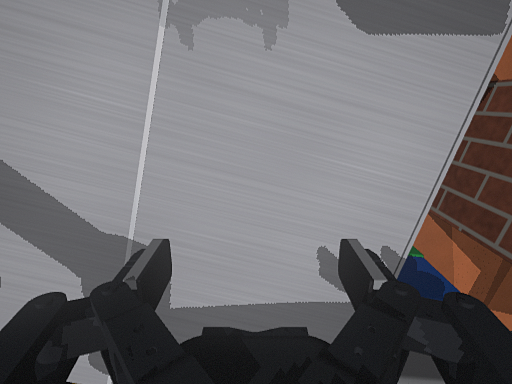

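Run:
```python
from h import *
crop('top0',240,140,400,280,5,'c_tiles'); crop('top0',110,135,215,240,6,'c_reader')
crop('scene0',310,170,420,280,6,'c_reader_s')
crop('scene0',230,140,280,210,8,'c_brown_s')
```

```text
(no output)
```

View pics/c_tiles.png

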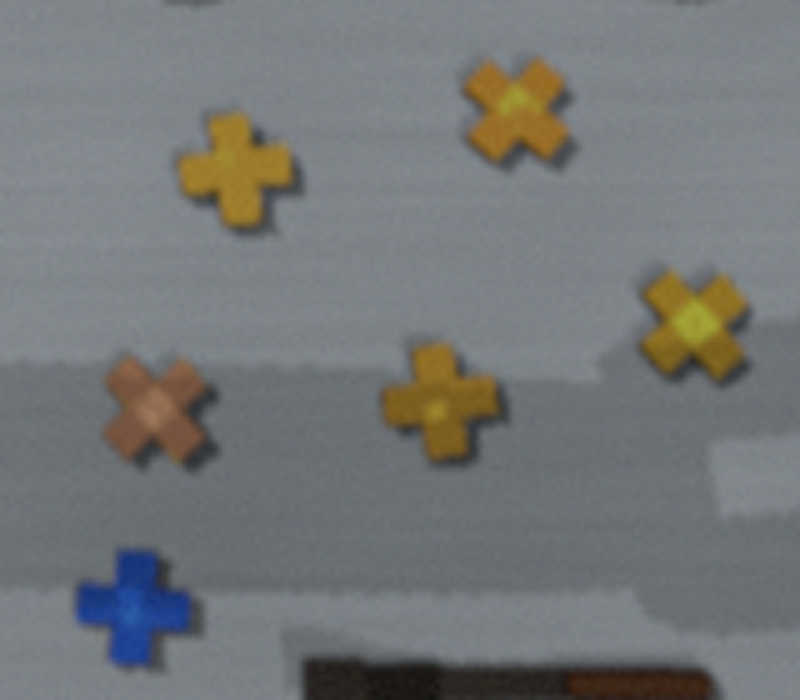

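View pics/c_reader.png

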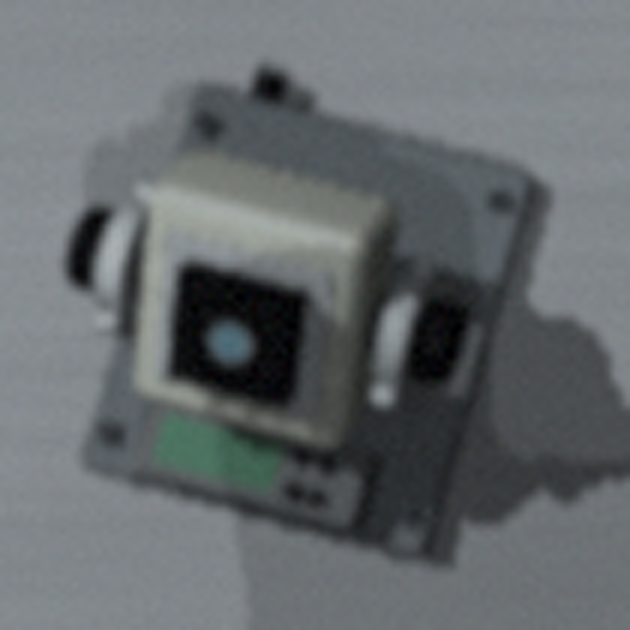

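View pics/c_reader_s.png

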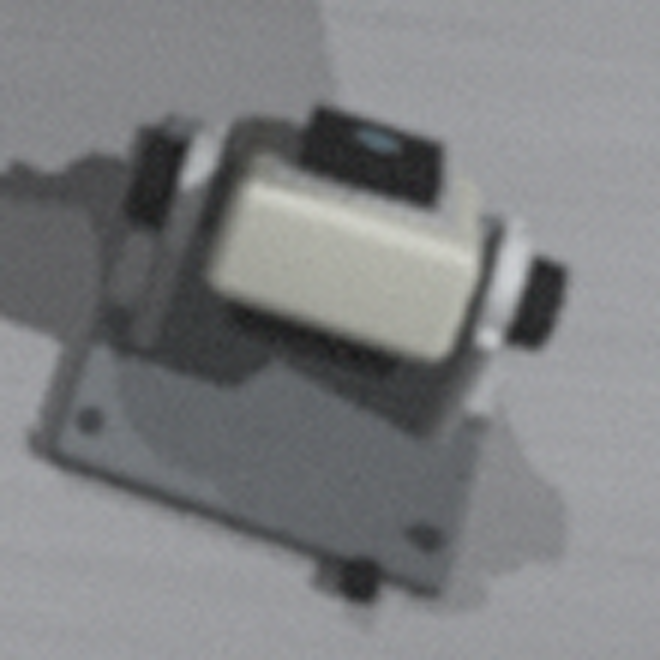

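View pics/c_brown_s.png

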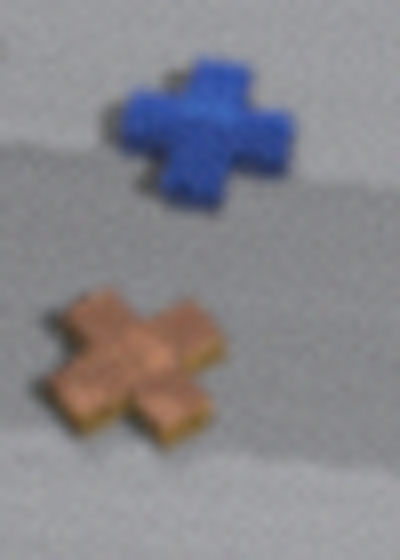

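Run:
```python
from h import *
t=load('top0'); s=load('scene0')
def tri(a,b):
    o1,v1=ray(t,a);o2,v2=ray(s,b)
    A=np.stack([v1,-v2],1); k=np.linalg.lstsq(A,o2-o1,rcond=None)[0]
    p,q=o1+k[0]*v1,o2+k[1]*v2; return (p+q)/2,np.linalg.norm(p-q)
print('window',tri((148.3,192),(372.8,193.3)))
for n,a in dict(brown=(271,222),blue=(266.5,261.5),y1=(288,174),y2=(344,162),y3=(328,220),y4=(379,205)).items(): print(n,onz(t,a,.014).round(4))
c=lambda x,y:(110+x/6,135+y/6)
# base top corners
B=[onz(t,c(*p),.014) for p in [(195,85),(545,185),(450,563),(85,465)]]
B=np.array(B);print(B.round(4),B.mean(0)); 
for i in range(4): print(np.linalg.norm(B[i]-B[(i+1)%4]),np.degrees(np.arctan2(*(B[(i+1)%4]-B[i])[[1,0]])))
for n,d,zz in [('t',t,.014),('s',s,.014)]:
    im=d['color'].astype(int); hsv=cv2.cvtColor(d['color'],cv2.COLOR_RGB2HSV)
    p=proj(d,[onz(t,(271,222),.014)])[0]
    x,y=p.round().astype(int); 
    print(n,p,im[y,x],hsv[y,x])
```

```text
window (array([0.51829186, 0.19879136, 0.11083915]), np.float64(0.0005997305585319228))
brown [ 0.4532 -0.0825  0.014 ]
blue [ 0.3565 -0.0704  0.014 ]
y1 [ 0.5735 -0.1266  0.014 ]
y2 [ 0.6035 -0.2687  0.014 ]
y3 [ 0.4573 -0.2242  0.014 ]
y4 [ 0.4939 -0.3526  0.014 ]
[[0.6393 0.2412 0.014 ]
 [0.5956 0.093  0.014 ]
 [0.4375 0.1306 0.014 ]
 [0.4789 0.2824 0.014 ]] [0.53783116 0.18682726 0.014     ]
0.1544903134576511 -106.42160842313541
0.1624947605847101 166.6224253286602
0.15731361089712148 74.75681262076161
0.16560374612511378 -14.401004759106161
t [271. 222.] [149 112  85] [ 13 110 149]
s [246.58396165 183.02031063] [158 112  87] [ 11 115 158]
```

```bash
cat > fit.py <<'E'
from h import *
from scipy.optimize import minimize
def plus(a=.028,b=.010):
    return np.array([[a,-b],[a,b],[b,b],[b,a],[-b,a],[-b,b],[-a,b],[-a,-b],[-b,-b],[-b,-a],[b,-a],[b,-b]])
def render(d,P,shape,S=4,hz=.014):
    x,y,th=P; c,s=np.cos(th),np.sin(th); q=plus()@np.array([[c,s],[-s,c]])+[x,y]
    m=np.zeros((shape[0]*S,shape[1]*S),np.uint8)
    T=(proj(d,np.c_[q,np.full(12,hz)])+.5)*S; B=(proj(d,np.c_[q,np.zeros(12)])+.5)*S
    f=lambda p:cv2.fillPoly(m,[np.round(p*16).astype(np.int32)],255,cv2.LINE_AA,4)
    f(T);f(B)
    for i in range(12): f(np.array([T[i],T[(i+1)%12],B[(i+1)%12],B[i]]))
    return cv2.resize(m,(shape[1],shape[0]),interpolation=cv2.INTER_AREA)/255.
def mask(d):
    h=cv2.cvtColor(d['color'],cv2.COLOR_RGB2HSV)
    return ((h[...,0]>3)&(h[...,0]<30)&(h[...,1]>80)).astype(float)
def fit(ds,p0,r=.045):
    ms=[]
    for d in ds:
        m=mask(d); yy,xx=np.mgrid[:m.shape[0],:m.shape[1]]
        a=proj(d,[[p0[0],p0[1],.007]])[0]; b=proj(d,[[p0[0]+r,p0[1],.007],[p0[0],p0[1]+r,.007]]); R_=np.linalg.norm(b-a,axis=1).max()
        ms.append(m*(np.hypot(xx-a[0],yy-a[1])<R_))
    cost=lambda P:sum(((render(d,P,m.shape)-m)**2).sum()/m.sum() for d,m in zip(ds,ms))
    best=None
    for th in np.radians(np.arange(0,90,15)):
        r_=minimize(cost,[p0[0],p0[1],th],method='Nelder-Mead',options=dict(initial_simplex=np.array([[p0[0],p0[1],th],[p0[0]+.003,p0[1],th],[p0[0],p0[1]+.003,th],[p0[0],p0[1],th+.15]]),xatol=1e-5,fatol=1e-5,maxiter=80))
        if best is None or r_.fun<best.fun: best=r_
    return best.x,best.fun
E
python3 - <<'E'
from fit import *
for ds in ['top0'],['scene0'],['top0','scene0']:
    x,f=fit([load(k) for k in ds],(.4532,-.0825)); print(ds,x[:2].round(4),np.degrees(x[2])%90,f)
E
```

```text
['top0'] [ 0.4548 -0.081 ] 43.06748047090845 0.14123333735015808
['scene0'] [ 0.4545 -0.0824] 43.54788217898107 0.23696168894316666
['top0', 'scene0'] [ 0.4548 -0.0817] 41.61403430024236 0.3865764467573254
```

Candidates (top view pixels): brown cross (271,222), four yellow crosses (288,174), (344,162), (328,220) and (379,205), blue cross (266,261). The brown one shows clay on top with mustard edges in the close crop, so that is the tile to read.

```bash
python3 -m jog '[[[0,0.035,-0.036,-0.14,-1],[0,0.07,-0.072,-0.28,-1],[0,0.105,-0.108,-0.42,-1],[0,0.14,-0.144,-0.56,-1],[0,0.175,-0.18,-0.70,-1],[0,0.21,-0.216,-0.84,-1],[0,0.245,-0.252,-0.98,-1],[0,0.28,-0.288,-1.12,-1],[0,0.315,-0.324,-1.26,-1],[0,0.35,-0.36,-1.40,-1],[0,0.385,-0.396,-1.54,-1],[0,0.419,-0.43,-1.68,-1]]]' 20
python3 - <<'E'
from h import *
o=ctrl.get_obs(); M=R.from_rotvec(o['tool_rot']).as_matrix(); print(M.round(4), o['tool_pos'].round(4),o['q'].round(3),o['t'])
print('z yaw',np.degrees(np.arctan2(M[1,2],M[0,2])))
E
```

```text
t: 1.35
tool_pos: [0.4547, -0.0807, 0.2311]
tool_rot: [-0.29, 1.551, 0.292]
contact_force: [1.0, -0.4, 0.0]
opening: 0.0852
[[ 4.000e-04 -3.625e-01  9.320e-01]
 [ 1.300e-03  9.320e-01  3.625e-01]
 [-1.000e+00  1.100e-03  8.000e-04]] [ 0.4547 -0.0807  0.2311] [-3.380e-01 -3.550e-01  1.978e+00  1.000e-03  1.519e+00 -7.090e-01] 1.35
z yaw 21.254325967437417
```

Turn the rest (about 21°) and look with the wrist camera.

```bash
python3 -m jog '[[[0,0,0,-0.14,-1],[0,0,0,-0.28,-1],[0,0,0,-0.37,-1],[0,0,0,-0.37,-1]]]' 20
python3 - <<'E'
from fit import *
grab('wrist','w1')
o=ctrl.get_obs(); M=R.from_rotvec(o['tool_rot']).as_matrix(); print('z yaw',np.degrees(np.arctan2(M[1,2],M[0,2])),o['tool_pos'])
print(proj(load('w1'),[[.4548,-.0815,.014]]))
x,f=fit([load('w1')],(.4548,-.0815)); print(x[:2].round(4),np.degrees(x[2])%90,f)
E
```

```text
t: 1.75
tool_pos: [0.4546, -0.0804, 0.2308]
tool_rot: [-0.579, 1.492, 0.581]
contact_force: [0.6, 0.2, 0.3]
opening: 0.0857
z yaw 42.35261016023682 [ 0.45454551 -0.08058433  0.23079904]
[[254.78542823 162.5533446 ]]
[ 0.455  -0.0834] 42.11474570549813 0.09079600309127414
```

View pics/w1.png

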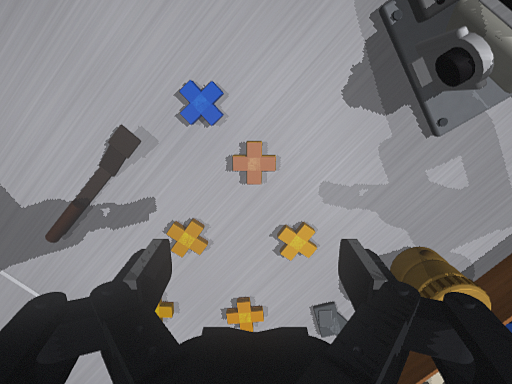

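Run:
```python
from h import *
d=load('w1'); o=ctrl.get_obs(); M=R.from_rotvec(o['tool_rot']).as_matrix(); p=o['tool_pos']
for xo in [0,-.006,-.013,-.02,-.032]:
  for y in [.011,-.011]:
    print(xo,y,[proj(d,[p+M@[xo,y,z]])[0].round(0) for z in (-.0425,.0425)])
im=cv2.imread('pics/w1.png')[210:340,100:420]; cv2.imwrite('pics/w1c.png',cv2.resize(im,None,fx=2.5,fy=2.5))
```

```text
0 0.011 [array([177., 224.]), array([335., 224.])]
0 -0.011 [array([180., 260.]), array([331., 260.])]
-0.006 0.011 [array([174., 229.]), array([338., 229.])]
-0.006 -0.011 [array([177., 266.]), array([334., 266.])]
-0.013 0.011 [array([170., 235.]), array([342., 235.])]
-0.013 -0.011 [array([174., 273.]), array([338., 274.])]
-0.02 0.011 [array([166., 241.]), array([346., 242.])]
-0.02 -0.011 [array([170., 281.]), array([342., 282.])]
-0.032 0.011 [array([158., 254.]), array([354., 255.])]
-0.032 -0.011 [array([162., 297.]), array([349., 298.])]
```

View pics/w1c.png

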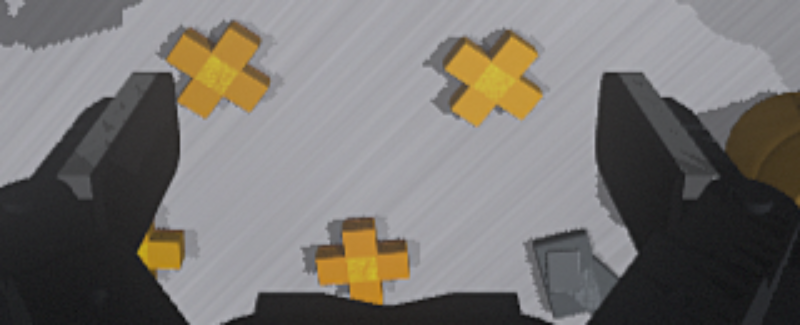

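```bash
python3 -m jog '[[[0.04,-0.002,-0.001,0,-1],[0.08,-0.002,-0.001,0,-1],[0.12,-0.002,-0.001,0,-1],[0.15,-0.002,-0.001,0,-1],[0.17,-0.002,-0.001,0,-1],[0.18,-0.002,-0.001,0,-1],[0.18,-0.002,-0.001,0,-1]]]' 20
python3 - <<'E'
from fit import *
grab('wrist','w2')
o=ctrl.get_obs(); M=R.from_rotvec(o['tool_rot']).as_matrix(); print('z yaw',np.degrees(np.arctan2(M[1,2],M[0,2])),o['tool_pos'])
x,f=fit([load('w2')],(.4548,-.0825)); print(x[:2].round(4),np.degrees(x[2])%90,f)
e=M.T@(np.r_[x[:2],.0]-o['tool_pos']); print('tool delta',e)
E
```

```text
t: 2.5
tool_pos: [0.454, -0.0823, 0.0494]
tool_rot: [-0.575, 1.495, 0.58]
contact_force: [0.5, -0.4, -0.8]
opening: 0.0853
z yaw 42.29432722302901 [ 0.45511491 -0.08260324  0.05087778]
[ 0.4548 -0.0838] 41.53112683532272 0.11010607848566195
tool delta [ 0.05087597 -0.00074807 -0.00111814]
```

View pics/w2.png

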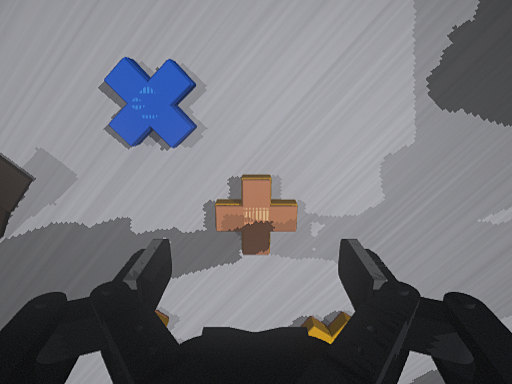

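```bash
python3 -m jog '[[[0.02,-0.0005,-0.001,0,-1],[0.035,-0.0005,-0.001,0,-1],[0.045,-0.0005,-0.001,0,-1],[0.05,-0.0005,-0.001,0,-1],[0.05,-0.0005,-0.001,0,-1]]]' 20
python3 -m jog '[[[0,0,0,0,0],[0,0,0,0,0.3],[0,0,0,0,0.4],[0,0,0,0,0.5],[0,0,0,0,0.6],[0,0,0,0,0.7],[0,0,0,0,0.8],[0,0,0,0,0.8]]]' 20
python3 - <<'E'
from fit import *
grab('wrist','w3'); o=ctrl.get_obs(); print(o['opening'],o['tool_pos'],o['contact_force'],o['q'])
E
```

```text
t: 3.05
tool_pos: [0.4549, -0.0837, 0.0011]
tool_rot: [-0.576, 1.492, 0.578]
contact_force: [-0.6, -0.5, -0.4]
opening: 0.0855
t: 3.85
tool_pos: [0.4558, -0.0839, 0.0022]
tool_rot: [-0.577, 1.491, 0.577]
contact_force: [-0.8, 1.2, 5.8]
opening: 0.0552
0.055172509313007274 [ 0.4557668  -0.08394086  0.00213584] [-1.39215293  0.1884068   5.78537104] [-3.43729309e-01 -6.55653488e-02  2.14757187e+00  1.48972908e-03
  1.05878136e+00 -1.08246797e+00]
```

View pics/w3.png

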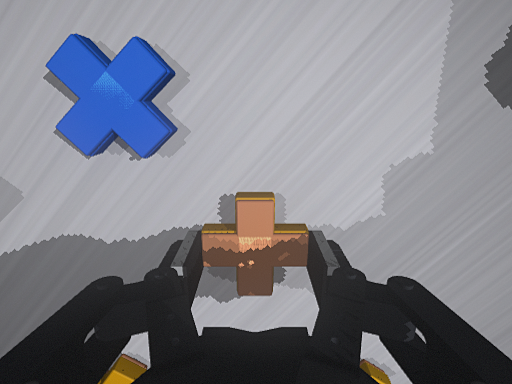

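```bash
python3 -m jog '[[[-0.01,0,0,0,0.8],[-0.04,0,0,0,0.8],[-0.085,0,0,0,0.8],[-0.13,0,0,-0.04,0.8],[-0.175,0.012,0.026,-0.11,0.8],[-0.215,0.03,0.065,-0.18,0.8],[-0.25,0.05,0.105,-0.25,0.8],[-0.25,0.07,0.145,-0.32,0.8],[-0.25,0.09,0.185,-0.4,0.8],[-0.25,0.11,0.225,-0.48,0.8],[-0.25,0.126,0.263,-0.57,0.8],[-0.25,0.126,0.263,-0.57,0.8]]]' 20
python3 - <<'E'
from fit import *
grab('wrist','w4'); o=ctrl.get_obs(); M=R.from_rotvec(o['tool_rot']).as_matrix(); print(o['opening'],o['tool_pos'],o['contact_force'],o['t'],'z yaw',np.degrees(np.arctan2(M[1,2],M[0,2])));print(o['q'])
E
```

```text
t: 5.1
tool_pos: [0.5656, 0.1899, 0.252]
tool_rot: [-1.017, 1.318, 1.019]
contact_force: [-0.9, -0.3, -1.0]
opening: 0.0553
0.05525398996938703 [0.56506128 0.18788784 0.2520032 ] [ 1.01251292 -0.34670484 -1.28651236] 5.15 z yaw 75.12700835201298
[ 1.95786600e-01 -2.82805022e-02  1.66011584e+00  6.17415763e-04
  1.50994362e+00 -1.11546476e+00]
```

View pics/w4.png

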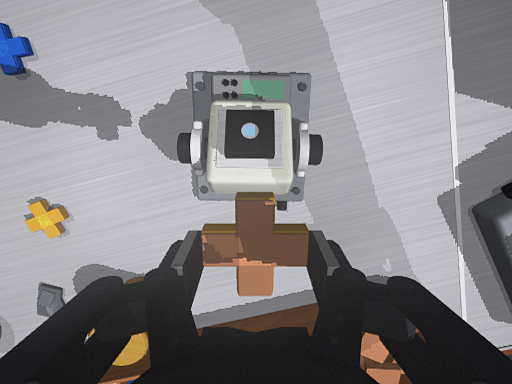

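Run:
```python
from h import *
crop('w4',165,60,335,210,4.7,'w4c')
```

```text
(no output)
```

View pics/w4c.png

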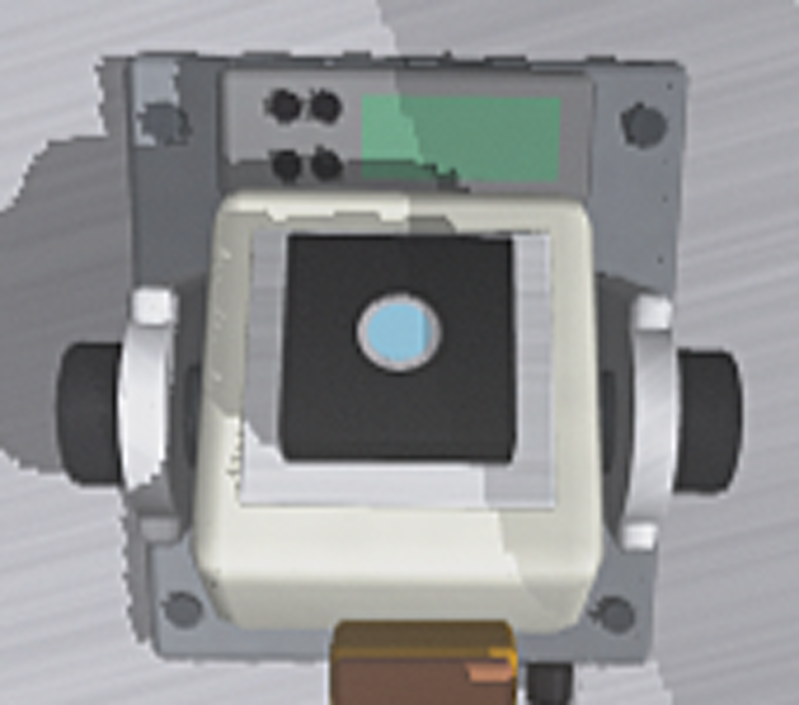

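```bash
cat > rfit.py <<'E'
from h import *
from scipy.optimize import least_squares
def seat(P,L,h=.040):  # local seat coords L (n,3) in seat axes -> world
    x,y,yaw,th=P[:4]; L=np.atleast_2d(L)
    c,s=np.cos(th),np.sin(th); ex=np.array([c,0,s]); ez=np.array([-s,0,c]); ey=np.array([0,1,0])
    q=np.array([0,0,.08])+h*ez+L[:,:1]*ex+L[:,1:2]*ey+L[:,2:]*ez
    return q@Rz(yaw).T+[x,y,0]
def Rz(a): return R.from_euler('z',a).as_matrix()
def base(P,L): return np.atleast_2d(L)@Rz(P[2]).T+[P[0],P[1],0]
E
python3 - <<'E'
from rfit import *
w,t,s=load('w4'),load('top0'),load('scene0')
cw=lambda x,y:(165+x/4.7-.5+.5/4.7,60+y/4.7-.5+.5/4.7); ct=lambda x,y:(110+x/6-.4,135+y/6-.4); cs=lambda x,y:(310+x/6-.4,170+y/6-.4)
k=.024
obs=[(w,'s',(0,0,0),cw(399,331)),(w,'s',(-k,k,0),cw(513,237)),(w,'s',(-k,-k,0),cw(287,237)),
(w,'b',(-.085,.075,.014),cw(686,65)),(w,'b',(-.085,-.075,.014),cw(130,57)),(w,'b',(.085,-.075,.014),cw(155,658)),(w,'b',(.085,.075,.014),cw(650,662))]
obs2=obs+[(t,'s',(0,0,0),ct(230,342)),(s,'s',(0,0,0),cs(377,140)),
(t,'b',(.085,.075,.014),ct(195,85)),(t,'b',(.085,-.075,.014),ct(545,185)),(t,'b',(-.085,-.075,.014),ct(450,560)),(t,'b',(-.085,.075,.014),ct(85,465))]
# base sign of y: seen later
def run(O):
    def f(P): 
        r=[]
        for d,m,L,uv in O:
            X=seat(P,L) if m=='s' else base(P,L)
            r+=list(proj(d,X)[0]-uv)
        return r
    best=None
    for sy in [1]:
        q=least_squares(f,[.53,.19,-.25,.5],x_scale=[.01,.01,.1,.1])
    return q
for O in (obs,obs2):
    q=run(O); P=q.x; print(P.round(4),'cost',q.cost,'seat',seat(P,[0,0,0])[0].round(4)); print(np.reshape(q.fun,(-1,2)).round(1).tolist())
E
```

```text
[ 0.5411  0.1905 -0.2686  0.6163] cost 7.566548125845057 seat [0.5189 0.1967 0.1126]
[[0.1, 0.7], [0.3, -0.4], [0.1, -0.9], [1.4, -0.9], [-2.0, -0.7], [-0.7, 1.5], [0.6, 1.8]]
[ 0.5409  0.1904 -0.267   0.6083] cost 19.438723512394763 seat [0.5188 0.1965 0.1128]
[[-0.1, 0.8], [0.1, -0.5], [-0.1, -1.0], [1.1, -1.2], [-2.2, -0.8], [-0.8, 1.5], [0.6, 1.5], [1.0, 0.0], [-0.6, -0.1], [0.8, -0.9], [-0.6, -2.5], [-3.6, 0.3], [-0.7, 0.5]]
```

Run:
```python
from rfit import *
P=[.541,.1905,-.268,.61]; k=.024
for tag,box,S in [('w4',(165,60,335,210),4.7),('top0',(110,135,215,240),6),('scene0',(310,170,420,280),6)]:
    d=load(tag); im=cv2.imread(f'pics/{tag}.png')[box[1]:box[3],box[0]:box[2]]; im=cv2.resize(im,None,fx=S,fy=S,interpolation=cv2.INTER_CUBIC)
    def dr(X,c): cv2.polylines(im,[np.round((proj(d,X)+.5-box[:2])*S).astype(int)],True,c,1)
    dr(seat(P,[[k,k,0],[k,-k,0],[-k,-k,0],[-k,k,0]]),(0,0,255))
    dr(seat(P,[[.048,.044,-.014],[.048,-.044,-.014],[-.048,-.044,-.014],[-.048,.044,-.014]]),(0,255,0))
    a=np.linspace(0,6.28,30); dr(seat(P,np.c_[.0065*np.cos(a),.0065*np.sin(a),0*a]),(0,0,255))
    dr(base(P,[[.085,.075,.014],[.085,-.075,.014],[-.085,-.075,.014],[-.085,.075,.014]]),(255,0,255))
    cv2.imwrite(f'pics/ov_{tag}.png',im)
```

```text
(no output)
```

View pics/ov_w4.png

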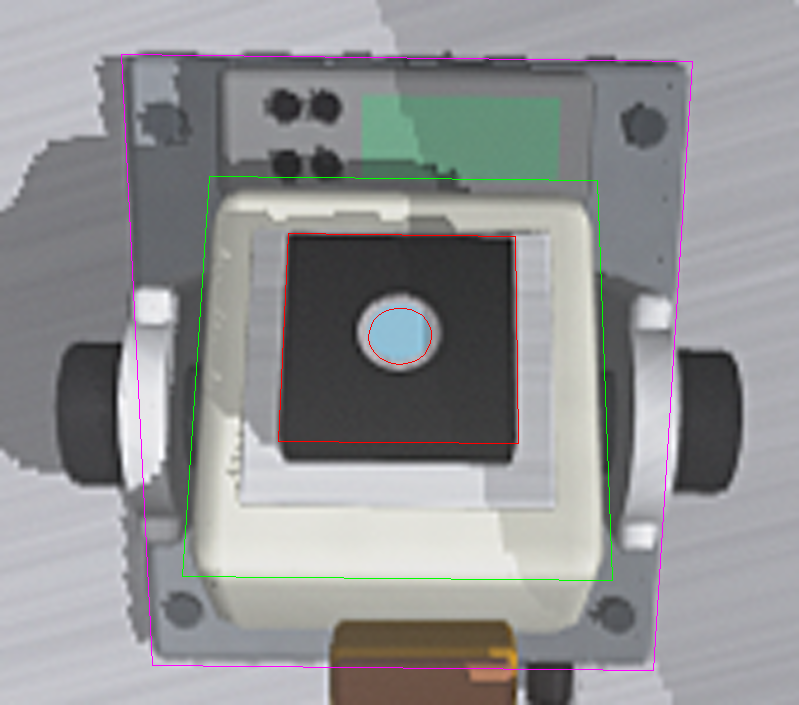

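View pics/ov_top0.png

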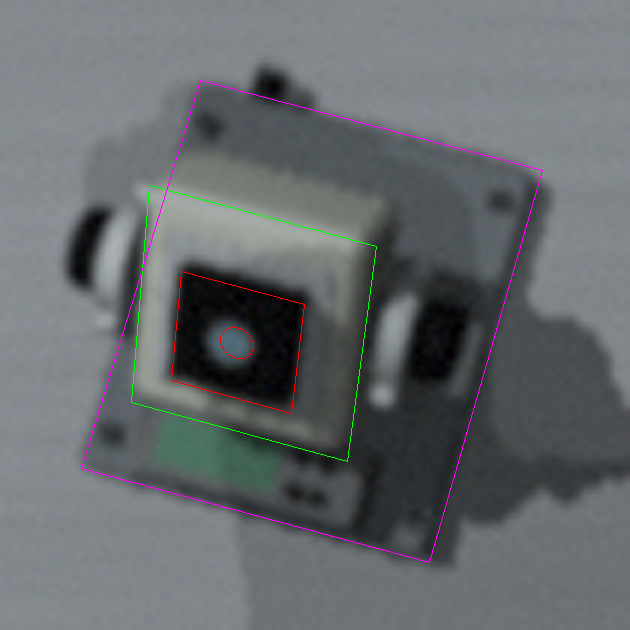

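View pics/ov_scene0.png

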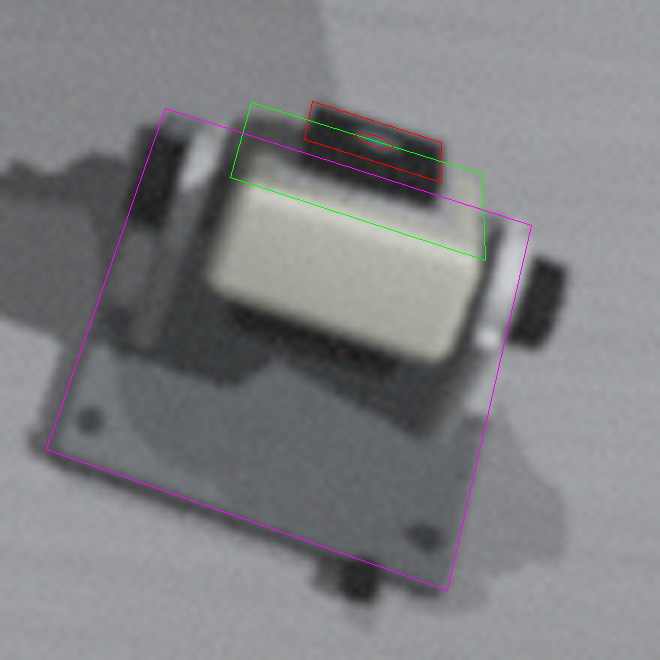

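Run:
```python
from h import *
o=ctrl.get_obs(); M=R.from_rotvec(o['tool_rot']).as_matrix(); p=o['tool_pos']
print(p, M.round(4).tolist())
w=load('w4'); C=-w['R'].T@w['t']; print('cam in tool',(M.T@(C-p)).round(4)); print('cam axes in tool',(M.T@w['R'].T).round(3).tolist())
crop('w4',190,185,320,305,6,'w4t')
```

```text
[0.56506128 0.18788784 0.2520032 ] [[-0.0003, -0.9665, 0.2567], [0.0006, 0.2567, 0.9665], [-1.0, 0.0004, 0.0005]]
cam in tool [-0.1421  0.075   0.0011]
cam axes in tool [[-0.001, -0.293, 0.956], [0.002, -0.956, -0.293], [1.0, 0.002, 0.002]]
```

View pics/w4t.png

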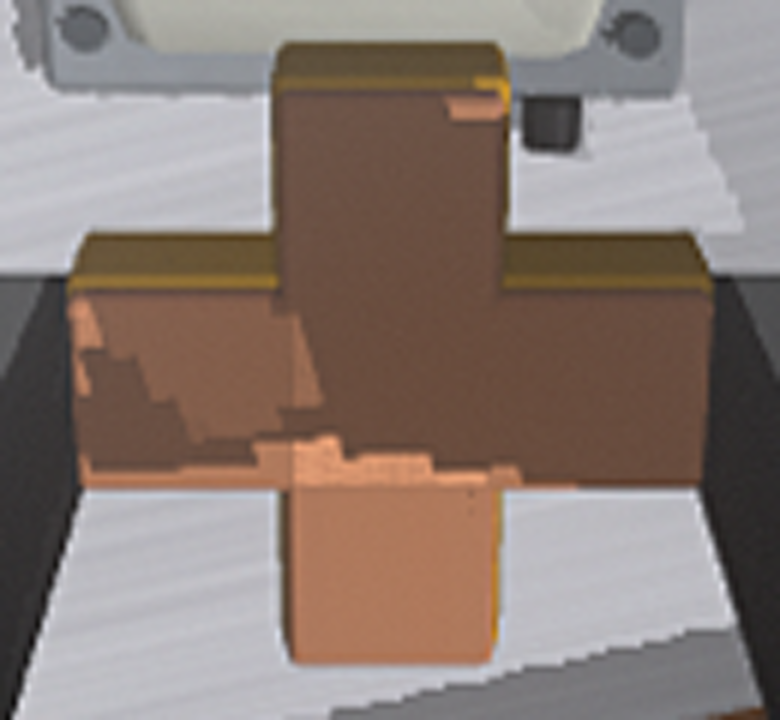

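```bash
cat > pnp.py <<'E'
from h import *
def tilepnp(tag,corners,org,S,Tcam=(np.array([-0.1421,.075,.0011]),np.array([[-0.001,-0.293,0.956],[0.002,-0.956,-0.293],[1.,.002,.002]]))):
    w=load(tag); a,b=.028,.010
    # object: tile axes: X along image right (+tool z), Y along image down (-tool y), top face plane
    obj=np.array([[-b,-a],[b,-a],[b,-b],[a,-b],[a,b],[b,b],[b,a],[-b,a],[-b,b],[-a,b],[-a,-b],[-b,-b]])
    uv=np.array(corners,float)/S-.5+.5/S+org
    ok,rv,tv=cv2.solvePnP(np.c_[obj,np.zeros(12)],uv,w['intrinsics'],None)
    pr=cv2.projectPoints(np.c_[obj,np.zeros(12)],rv,tv,w['intrinsics'],None)[0][:,0]
    Q=R.from_rotvec(rv.ravel()).as_matrix(); t0,A=Tcam
    n=-Q[:,2] # out of clay face (object z points away from camera)
    top=t0+A@tv.ravel(); nt=A@n; mid=top-.007*nt
    print('rms',np.sqrt(((pr-uv)**2).mean()).round(2),'top',top.round(4),'mid in tool',mid.round(4),'normal in tool',nt.round(3),'Xaxis',(A@Q[:,0]).round(3))
    return mid,nt
E
python3 - <<'E'
from pnp import *
tilepnp('w4',[(277,90),(508,90),(503,290),(712,290),(703,488),(500,488),(494,662),(292,662),(288,488),(80,488),(70,290),(275,290)],(190,185),6)
E
```

```text
rms 0.5 top [-0.0052 -0.0014  0.0016] mid in tool [ 0.0018 -0.0015  0.0017] normal in tool [-1.     0.018 -0.005] Xaxis [-0.005  0.005  1.   ]
```

```bash
python3 -m jog '[[[0,0.015,-0.001,0,0.8],[0.01,0.035,-0.003,0.008,0.8],[0.04,0.0505,-0.004,0.008,0.8],[0.075,0.0505,-0.004,0.008,0.8],[0.095,0.0505,-0.004,0.008,0.8],[0.107,0.0505,-0.004,0.008,0.8],[0.11,0.0505,-0.004,0.008,0.8],[0.11,0.0505,-0.004,0.008,0.8]]]' 20
python3 - <<'E'
from h import *
ps=[]
for i in range(4):
    grab('wrist','w5'); o=ctrl.get_obs(); ps.append(np.r_[o['tool_pos'],o['contact_force']])
print(np.round(ps,4)); print(np.mean(ps,0).round(4)); M=R.from_rotvec(o['tool_rot']).as_matrix();print('z yaw',np.degrees(np.arctan2(M[1,2],M[0,2])),o['t'])
crop('w5',140,120,370,310,3.4,'w5c')
grab('scene','s5'); crop('s5',310,130,430,270,5,'s5c')
E
```

```text
t: 5.95
tool_pos: [0.5152, 0.1966, 0.1426]
tool_rot: [-1.009, 1.324, 1.009]
contact_force: [0.4, 0.6, -1.3]
opening: 0.0551
[[ 0.5158  0.1968  0.1434 -0.5356  0.9201 -0.0644]
 [ 0.5161  0.197   0.1438  0.2758  0.411  -1.2644]
 [ 0.5162  0.1971  0.1438  0.2942  0.3262 -0.6051]
 [ 0.5162  0.1972  0.1437  0.7144 -0.5569 -0.6707]]
[ 0.5161  0.197   0.1437  0.1872  0.2751 -0.6511]
z yaw 74.65480277264417 6.15
```

View pics/w5c.png

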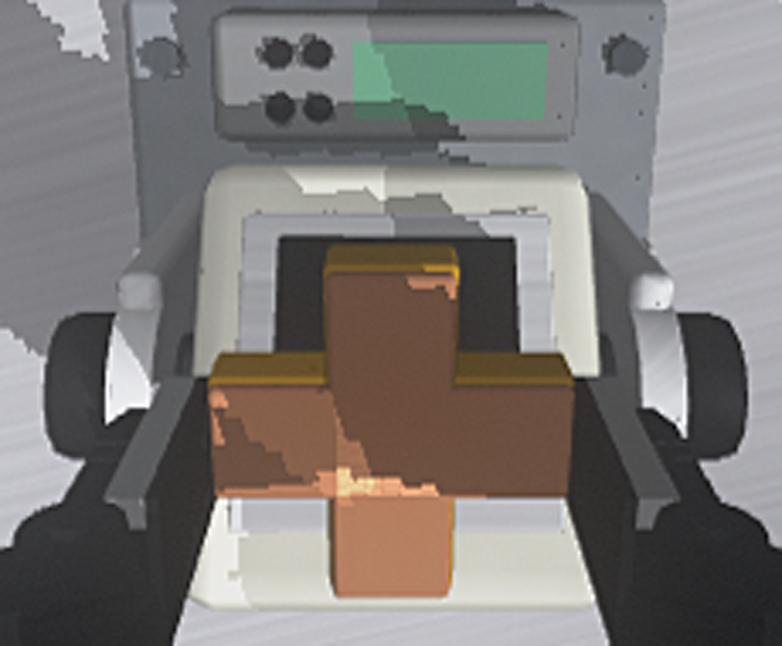

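View pics/s5c.png

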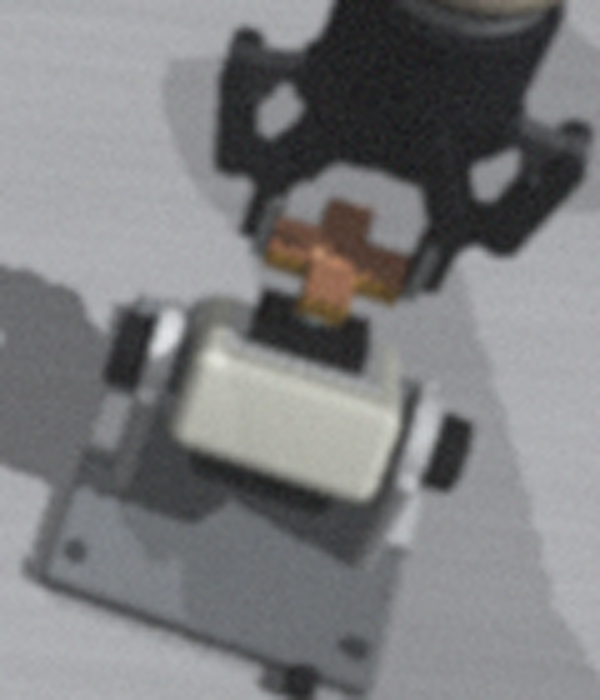

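```bash
python3 -m jog '[[[0.006,0.001,0.001,0,0.8],[0.012,0.001,0.001,0,0.8],[0.014,0.001,0.001,0,0.8],[0.016,0.001,0.001,0,0.8],[0.018,0.001,0.001,0,0.8]]]' 20
python3 -c "
from h import *
o=ctrl.get_obs();print(o['tool_pos'],o['contact_force'],o['wrist_torque'])"
python3 -m jog '[[[0.001,0,0,0,0.8],[0.002,0,0,0,0.8],[0.003,0,0,0,0.8],[0.004,0,0,0,0.8]]]' 20
python3 - <<'E'
from h import *
grab('wrist','w6');o=ctrl.get_obs();print(o['tool_pos'],o['contact_force'],o['wrist_torque'])
crop('w6',140,120,370,310,3.4,'w6c')
E
```

```text
t: 6.7
tool_pos: [0.5159, 0.1982, 0.126]
tool_rot: [-1.011, 1.321, 1.008]
contact_force: [-0.8, -1.5, 3.6]
opening: 0.0552
[0.51593056 0.19822284 0.12598629] [-0.79246328 -1.50978476  3.57681389] [-0.37530983 -0.03844948 -0.03759942]
t: 7.1
tool_pos: [0.5172, 0.198, 0.1234]
tool_rot: [-1.012, 1.319, 1.006]
contact_force: [0.3, -3.0, 6.8]
opening: 0.0556
[0.51715536 0.19798879 0.1233661 ] [-0.76426402 -3.51684852  7.25228021] [-0.5130218  -0.10662034 -0.05413493]
```

View pics/w6c.png

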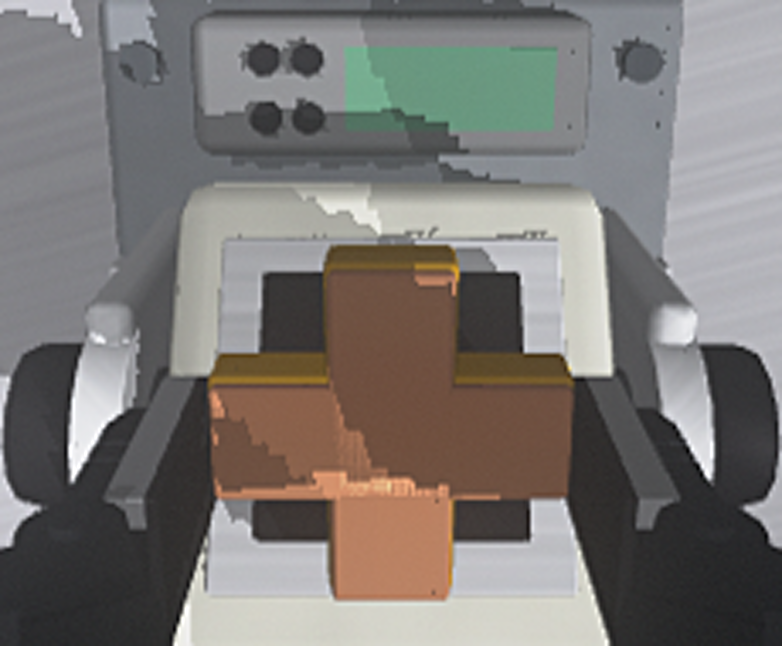

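```bash
python3 -m jog '[[[0.001,0,0,0,0.8],[0.002,0,0,0,0.8],[0.003,0,0,0,0.8]]]' 20
python3 -m jog '[[[0.001,0,0,0,0.8],[0.002,0,0,0,0.8],[0.003,0,0,0,0.8]]]' 20
python3 - <<'E'
from h import *
grab('wrist','w7');o=ctrl.get_obs();print(o['tool_pos'],o['contact_force'],o['wrist_torque'])
crop('w7',140,120,370,310,3.4,'w7c')
E
```

```text
t: 7.45
tool_pos: [0.5178, 0.1978, 0.1218]
tool_rot: [-1.013, 1.318, 1.005]
contact_force: [-2.0, -1.9, 8.2]
opening: 0.0551
t: 7.75
tool_pos: [0.5176, 0.1979, 0.1199]
tool_rot: [-1.012, 1.319, 1.005]
contact_force: [-5.8, -1.1, 8.5]
opening: 0.0555
[0.51755177 0.1979425  0.11969888] [-5.52481019 -1.16993745  7.72667422] [-0.33060646  0.62928191 -0.06342185]
```

View pics/w7c.png

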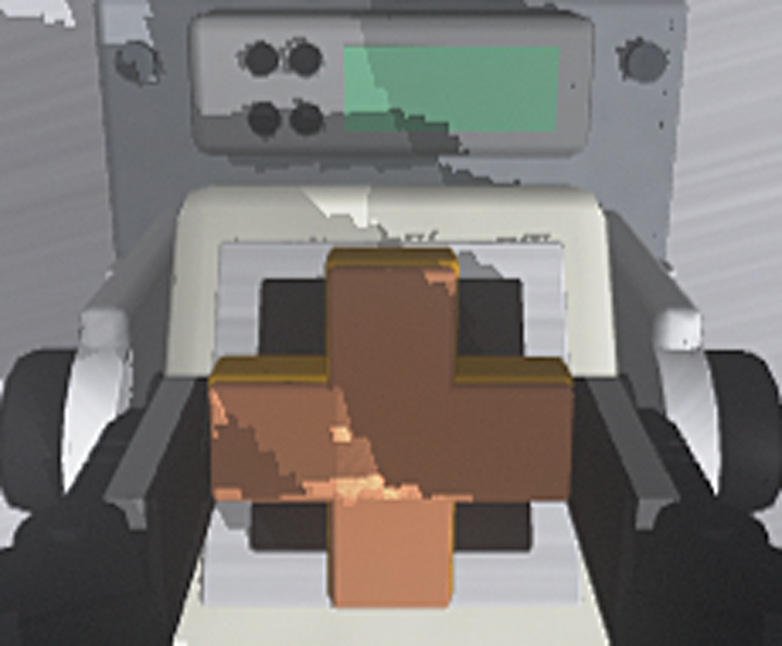

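```bash
python3 -m jog '[[[0.001,0,0,0,0.8],[0.002,0,0,0,0.8],[0.003,0,0,0,0.8]]]' 20
python3 -m jog '[[[0.001,0,0,0,0.8],[0.002,0,0,0,0.8],[0.003,0,0,0,0.8]]]' 20
python3 - <<'E'
from h import *
grab('wrist','w8');o=ctrl.get_obs();print(o['tool_pos'],o['contact_force'],o['wrist_torque'])
crop('w8',140,120,370,310,3.4,'w8c')
grab('scene','s8'); crop('s8',310,130,430,270,5,'s8c')
E
```

```text
t: 8.1
tool_pos: [0.5173, 0.198, 0.1178]
tool_rot: [-1.012, 1.32, 1.006]
contact_force: [-6.0, -1.7, 8.5]
opening: 0.0552
t: 8.4
tool_pos: [0.5171, 0.198, 0.1159]
tool_rot: [-1.012, 1.32, 1.006]
contact_force: [-4.7, -1.1, 7.6]
opening: 0.0554
[0.51707408 0.19806779 0.11569059] [-5.30198901 -2.31853688  7.66673051] [-0.33634963  0.5227275  -0.05671437]
```

View pics/w8c.png

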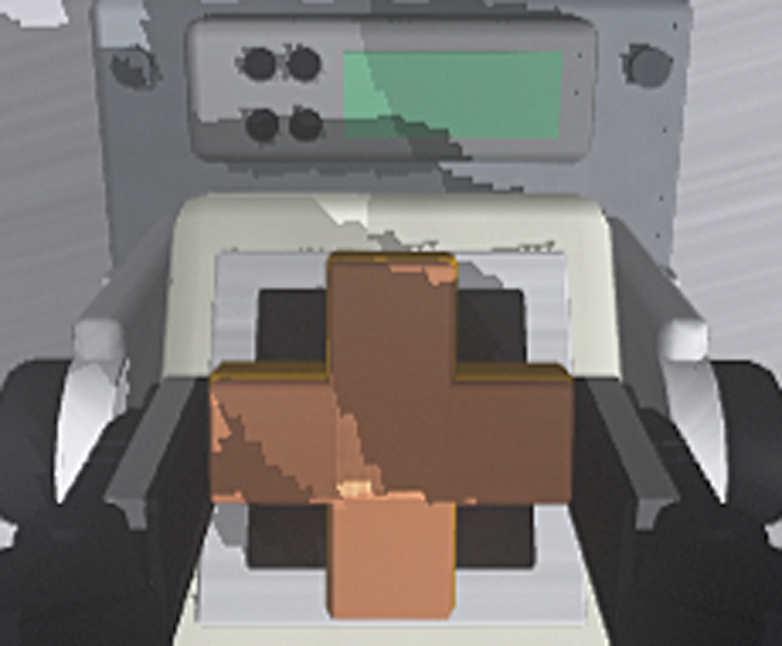

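View pics/s8c.png

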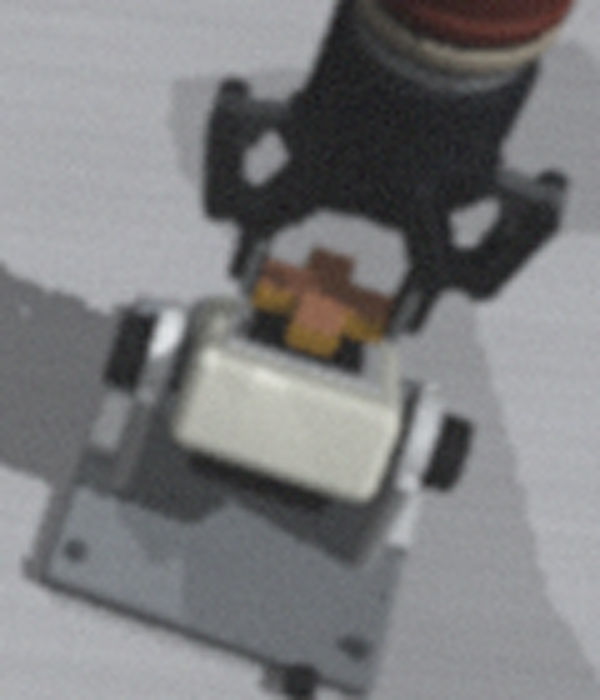

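```bash
python3 -m jog '[[[0.001,0,0,0,0.8],[0.002,0,0,0,0.8],[0.003,0,0,0,0.8]]]' 20
python3 -m jog '[[[0.0008,0,0,0,0.8],[0.0016,0,0,0,0.8],[0.0025,0,0,0,0.8]]]' 20
python3 - <<'E'
from h import *
grab('wrist','w9');o=ctrl.get_obs();print(o['tool_pos'],o['contact_force'],o['wrist_torque'])
crop('w9',140,120,370,310,3.4,'w9c')
grab('scene','s9'); crop('s9',310,130,430,270,5,'s9c')
E
```

```text
t: 8.8
tool_pos: [0.517, 0.1981, 0.1139]
tool_rot: [-1.012, 1.321, 1.007]
contact_force: [-5.4, -1.5, 8.4]
opening: 0.0558
t: 9.1
tool_pos: [0.5169, 0.1981, 0.1125]
tool_rot: [-1.012, 1.321, 1.007]
contact_force: [-4.4, -2.7, 8.1]
opening: 0.0554
[0.5169151  0.19806367 0.11237829] [-4.67759784 -1.65636316  8.53199535] [-0.4604537   0.49181743 -0.03997206]
```

View pics/w9c.png

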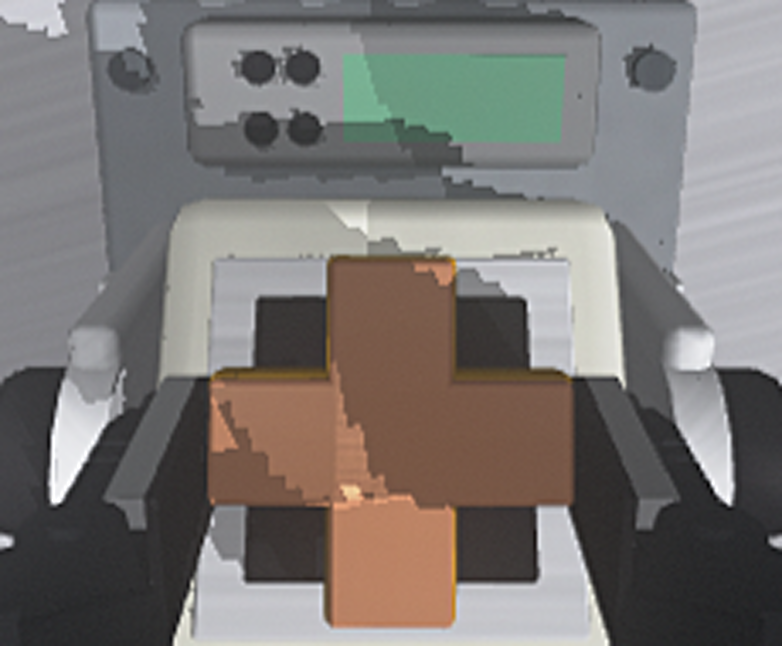

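View pics/s9c.png

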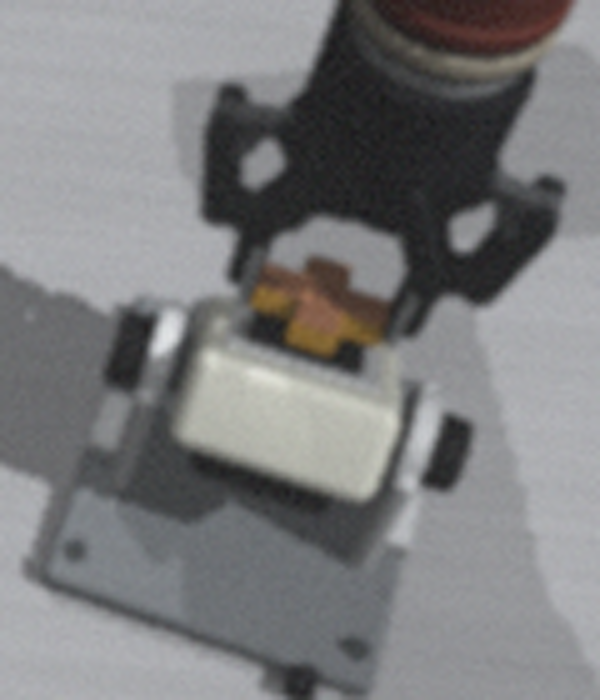

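Run:
```python
from h import *
crop('w9',195,190,315,310,6.5,'w9t')
```

```text
(no output)
```

View pics/w9t.png

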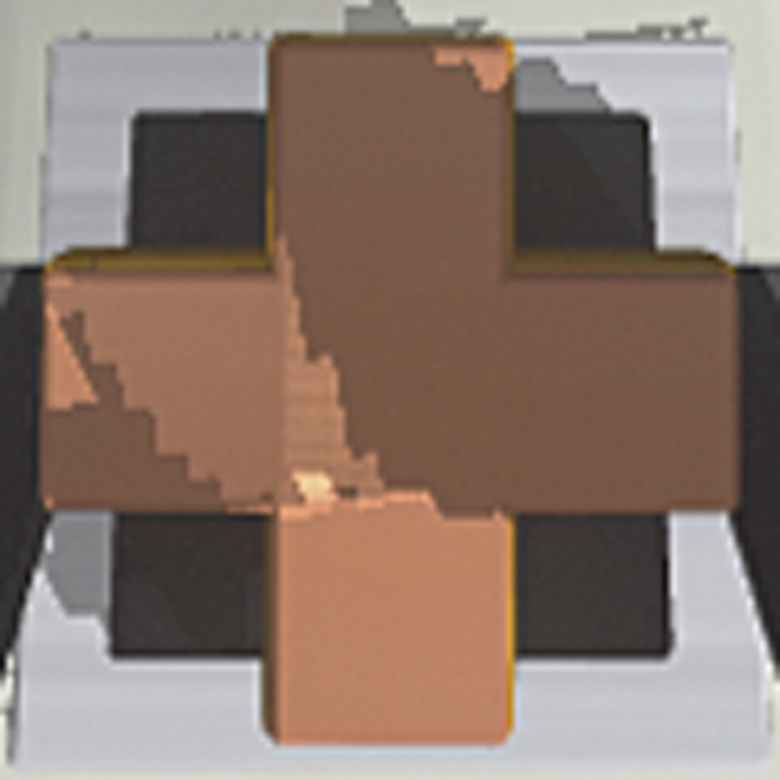

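```bash
cat > tilt.py <<'E'
from h import *
from scipy.optimize import least_squares
T0=np.array([-0.1421,.075,.0011]);A=np.array([[-0.001,-0.293,0.956],[0.002,-0.956,-0.293],[1.,.002,.002]])
A=R.from_matrix(A).as_matrix()
K=load('w4')['intrinsics']
def pj(X): # tool-frame pts -> px
    c=(X-T0)@A; p=c@K.T; return p[:,:2]/p[:,2:]
def fit_tile(c,org,S,a=.0275,b=.0097):
    uv=np.array(c,float)/S-.5+.5/S+org
    obj=np.array([[-b,-a],[b,-a],[b,-b],[a,-b],[a,b],[b,b],[b,a],[-b,a],[-b,b],[-a,b],[-a,-b],[-b,-b]])
    def X(P): # P: top-centre x,y,z ; tilt th (positive: robot side (+y tool) lower), yaw
        x,y,z,th,yaw,sc=P; c_,s_=np.cos(yaw),np.sin(yaw); o=obj@np.array([[c_,s_],[-s_,c_]])*sc
        # image right = +z, image down = -y ; up-slope = -y, up = -x
        return np.array([x,y,z])+np.c_[-o[:,1]*np.sin(th),-o[:,1]*np.cos(th),o[:,0]]
    f=lambda P:np.r_[(pj(X(P))-uv).ravel(),(P[5]-1)/.005,(P[0]+.010)/.004]
    q=least_squares(f,[-.012,0,0,.3,0,1],x_scale=[.01,.01,.01,.1,.1,.01]); J=q.jac; cov=np.linalg.inv(J.T@J)*.4**2
    print('top xyz',q.x[:3].round(4),'tilt',q.x[3].round(3),'+-',np.sqrt(cov[3,3]).round(3),'yaw',q.x[4].round(3),'sc',q.x[5].round(3),'rms',np.sqrt((q.fun[:-2]**2).mean()).round(2))
    th=q.x[3]; n=np.array([-np.cos(th),np.sin(th),0]); print(' mid in tool',(q.x[:3]-.007*n).round(4))
E
python3 - <<'E'
from tilt import *
print('w4');fit_tile([(277,90),(508,90),(503,290),(712,290),(703,488),(500,488),(494,662),(292,662),(288,488),(80,488),(70,290),(275,290)],(190,185),6)
print('w9');fit_tile([(272,42),(512,42),(510,270),(738,272),(738,510),(512,510),(514,742),(270,742),(276,510),(42,510),(42,272),(274,270)],(195,190),6.5)
E
```

```text
w4
top xyz [-0.0081  0.0003  0.0016] tilt 0.016 +- 0.009 yaw -0.004 sc 1.0 rms 0.39
 mid in tool [-0.0011  0.0002  0.0016]
w9
top xyz [-0.0098  0.0013  0.0015] tilt 0.321 +- 0.017 yaw -0.002 sc 1.0 rms 0.46
 mid in tool [-0.0032 -0.0009  0.0015]
```

```bash
python3 -m jog '[[[0.001,0,0,0,0.8],[0.002,0,0,0,0.8],[0.003,0,0,0,0.8]]]' 20
python3 -m jog '[[[0.001,0,0,0,0.8],[0.002,0,0,0,0.8],[0.003,0,0,0,0.8]]]' 20
python3 - <<'E'
from h import *
grab('wrist','w10');o=ctrl.get_obs();print(o['tool_pos'],o['contact_force'],o['wrist_torque'])
crop('w10',195,190,315,310,6.5,'w10t')
grab('scene','s10'); crop('s10',310,130,430,270,5,'s10c')
E
```

```text
t: 9.5
tool_pos: [0.5169, 0.1981, 0.1107]
tool_rot: [-1.012, 1.322, 1.007]
contact_force: [-5.5, -2.4, 8.4]
opening: 0.0553
t: 9.8
tool_pos: [0.517, 0.198, 0.1089]
tool_rot: [-1.012, 1.322, 1.007]
contact_force: [-4.3, -2.1, 9.6]
opening: 0.0556
[0.51697653 0.19801322 0.10871924] [-4.62625975 -1.0986567   8.8436691 ] [-0.46849072  0.5107484  -0.07110104]
```

View pics/w10t.png

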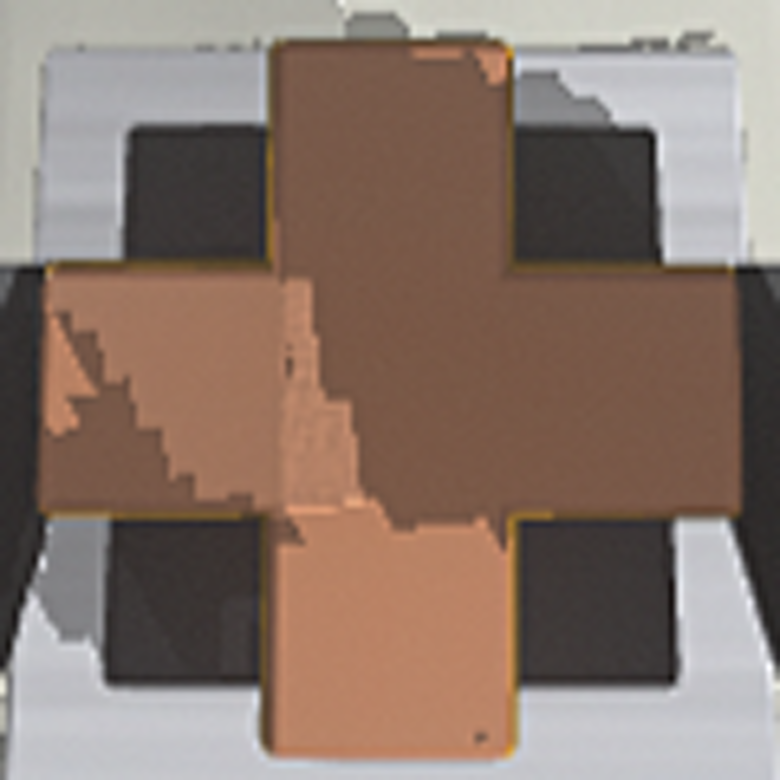

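View pics/s10c.png

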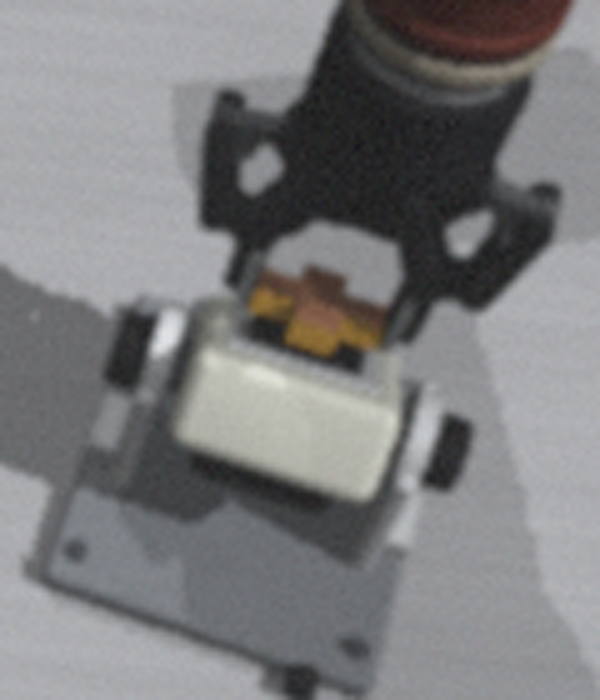

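```bash
python3 - <<'E'
from tilt import *
fit_tile([(274,44),(511,44),(511,270),(739,270),(740,516),(514,516),(516,756),(266,756),(270,516),(40,516),(44,270),(273,270)],(195,190),6.5)
# expected seat in wrist image: front corners at given TCP for s=6mm
E
python3 -m jog '[[[0.001,0,0,0,0.8],[0.002,0,0,0,0.8],[0.003,0,0,0,0.8]]]' 20
python3 - <<'E'
from h import *
grab('wrist','w11');o=ctrl.get_obs();print(o['tool_pos'],o['contact_force'],o['wrist_torque'])
crop('w11',195,190,315,310,6.5,'w11t')
E
```

```text
top xyz [-0.0105  0.0015  0.0015] tilt 0.416 +- 0.02 yaw -0.0 sc 1.0 rms 0.29
 mid in tool [-0.0041 -0.0013  0.0015]
t: 10.2
tool_pos: [0.5171, 0.198, 0.1071]
tool_rot: [-1.012, 1.322, 1.006]
contact_force: [-5.1, -3.3, 9.3]
opening: 0.0553
[0.51714882 0.19796197 0.10695858] [-4.34079147 -3.3143215   8.42207545] [-0.44246927  0.47917135 -0.05574671]
```

View pics/w11t.png

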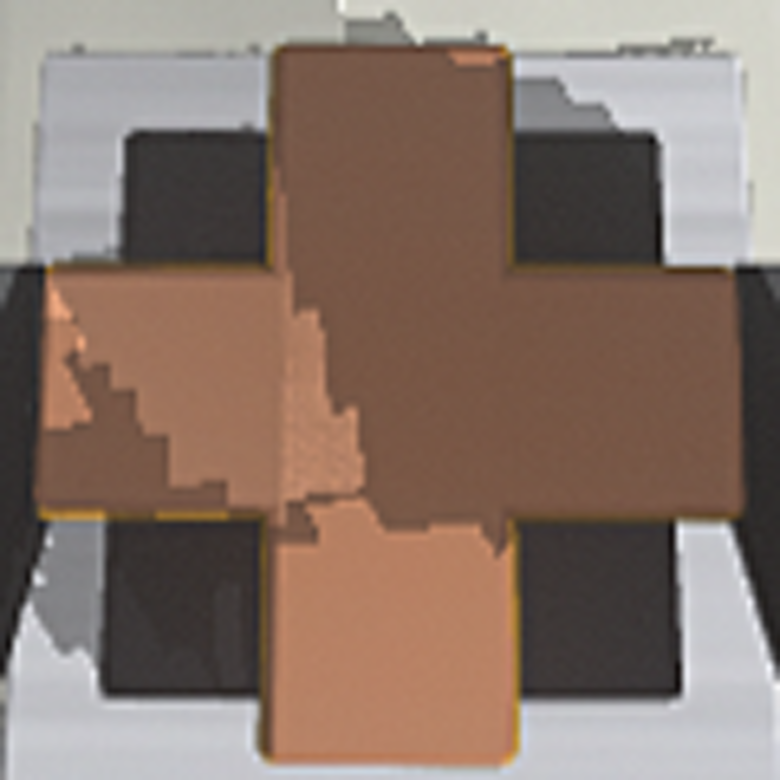

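```bash
python3 -m jog '[[[0.001,0,0,0,0.8],[0.002,0,0,0,0.8],[0.003,0,0,0,0.8]]]' 20
python3 -m jog '[[[0.001,0,0,0,0.8],[0.002,0,0,0,0.8],[0.003,0,0,0,0.8]]]' 20
python3 - <<'E'
from h import *
grab('wrist','w12');o=ctrl.get_obs();print(o['tool_pos'],o['contact_force'],o['wrist_torque'])
crop('w12',195,190,315,310,6.5,'w12t')
E
```

```text
t: 10.55
tool_pos: [0.5174, 0.1979, 0.1054]
tool_rot: [-1.012, 1.322, 1.006]
contact_force: [-4.5, -2.4, 9.2]
opening: 0.0554
t: 10.85
tool_pos: [0.5176, 0.1979, 0.1042]
tool_rot: [-1.013, 1.322, 1.006]
contact_force: [-7.3, -3.0, 15.6]
opening: 0.0552
[0.51749382 0.19786098 0.10425988] [-6.97038628 -2.16704836 10.83771632] [-0.49391186  0.75229555 -0.05261652]
```

View pics/w12t.png

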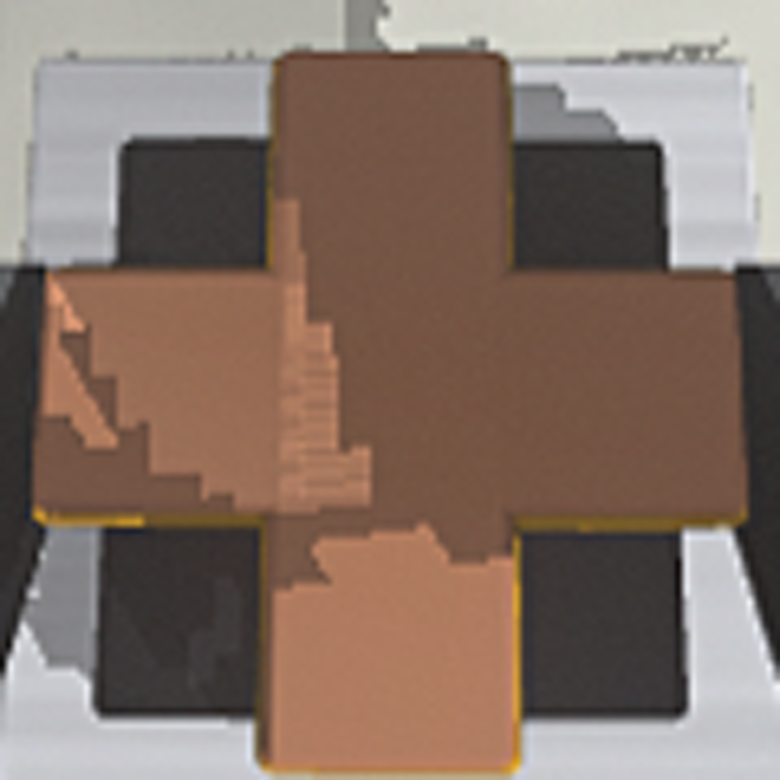

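Run:
```python
from tilt import *
from rfit import *
fit_tile([(274,55),(511,55),(512,270),(738,270),(746,518),(516,518),(520,766),(260,766),(266,518),(34,516),(44,270),(273,270)],(195,190),6.5)
# overlay: seat model at s=0.006 and tile flush model in w12
w=load('w12'); P=[.541,.1905,-.268,.61]; S=6.5; org=np.array([195,190])
for s in (0,.003,.006):
  k=.024; print(s,[((p+.5-org)*S).round(0).tolist() for p in proj(w,seat(P,[[-k,-k,-s],[-k,k,-s],[k,k,-s],[k,-k,-s]]))])
k=.028;b=.01
print('head',[((p+.5-org)*S).round(0).tolist() for p in proj(w,seat(P,[[-.048,-.044,-.014],[-.048,.044,-.014]]))])
for s in (.004,.006):
  print('tile flush',s,[((p+.5-org)*S).round(0).tolist() for p in proj(w,seat(P,[[-k,-b,.014-s],[-k,b,.014-s],[-b,k,.014-s],[b,k,.014-s],[k,b,.014-s],[k,-b,.014-s]]))])
```

```text
top xyz [-0.0108  0.0017  0.0015] tilt 0.589 +- 0.022 yaw 0.001 sc 1.0 rms 0.3
 mid in tool [-0.005  -0.0021  0.0015]
0 [[105.0, 126.0], [673.0, 126.0], [702.0, 737.0], [75.0, 736.0]]
0.003 [[110.0, 134.0], [668.0, 134.0], [696.0, 734.0], [82.0, 733.0]]
0.006 [[115.0, 142.0], [664.0, 142.0], [690.0, 731.0], [88.0, 730.0]]
head [[-71.0, -84.0], [851.0, -84.0]]
tile flush 0.004 [[264.0, 48.0], [514.0, 48.0], [752.0, 273.0], [768.0, 543.0], [529.0, 808.0], [247.0, 808.0]]
tile flush 0.006 [[266.0, 55.0], [512.0, 55.0], [747.0, 277.0], [763.0, 544.0], [527.0, 805.0], [249.0, 805.0]]
```

```bash
python3 -m jog '[[[-0.0006,0.0004,0,0,0.8],[-0.0012,0.0008,0,0,0.8],[-0.0018,0.0012,0,0,0.8],[-0.0018,0.0012,0,0,0.8]]]' 20
python3 - <<'E'
from h import *
fs=[]
for i in range(4):
    grab('wrist','w13');o=ctrl.get_obs(); fs.append(np.r_[o['tool_pos'],o['contact_force']])
print(np.round(fs,4)); f=np.mean(fs,0)[3:]; b=np.array([.9643,-.2648,0]); fb=f@b; print('N',-.573*fb+.82*f[2],'tang',.82*fb+.573*f[2])
crop('w13',195,190,315,310,6.5,'w13t')
grab('scene','s13'); crop('s13',310,130,430,270,5,'s13c')
E
```

```text
t: 11.3
tool_pos: [0.5163, 0.1982, 0.1062]
tool_rot: [-1.013, 1.322, 1.006]
contact_force: [-3.1, -1.5, 4.3]
opening: 0.0549
[[ 0.5163  0.1982  0.1061 -2.1016 -1.5815  5.5999]
 [ 0.5163  0.1982  0.1061 -3.0486 -2.8023  4.982 ]
 [ 0.5164  0.1982  0.1061 -2.7132 -1.2318  4.3615]
 [ 0.5164  0.1982  0.1061 -1.7318 -1.9747  4.8464]]
N 5.094440267017336 tang 1.3501107912729862
```

View pics/w13t.png

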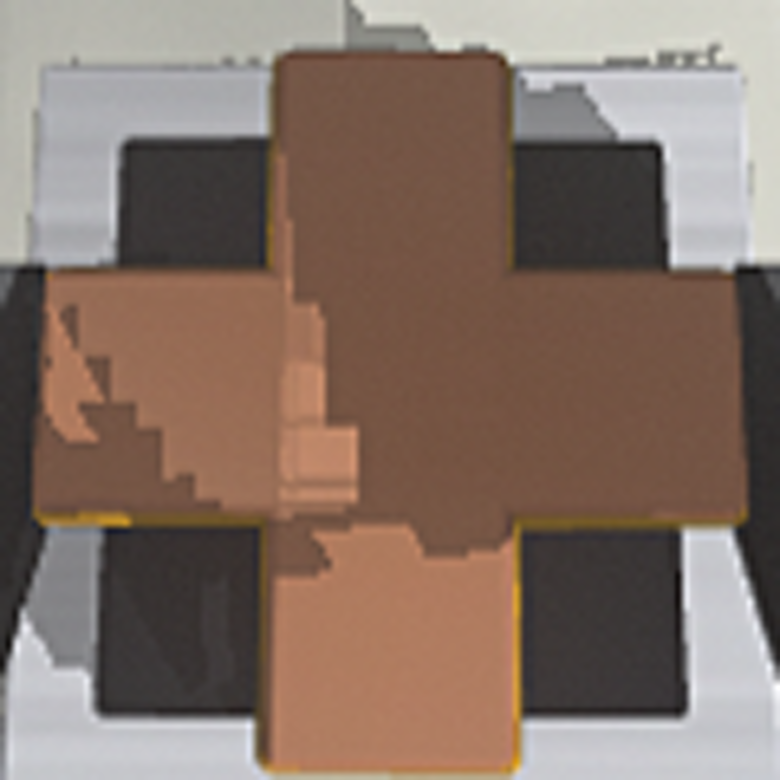

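View pics/s13c.png

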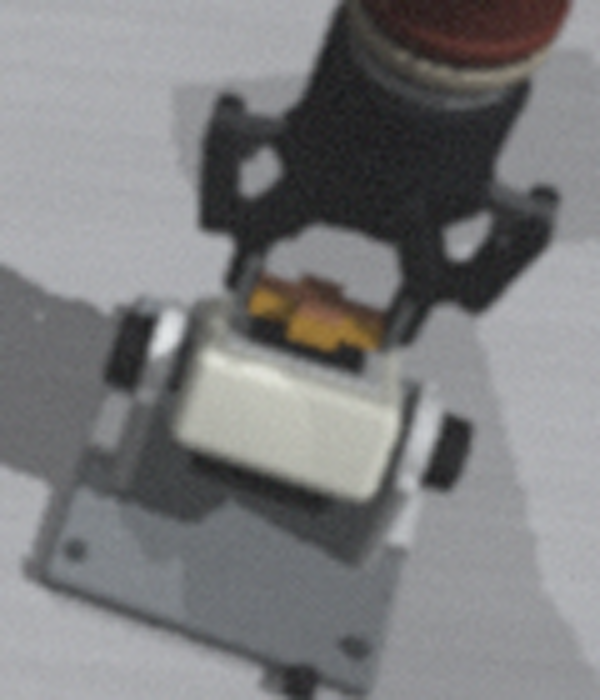

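```bash
python3 -m jog '[[[0.0008,-0.0006,0,0,0.8],[0.0016,-0.0012,0,0,0.8],[0.0024,-0.0018,0,0,0.8],[0.0032,-0.0023,0,0,0.8],[0.0037,-0.0027,0,0,0.8]]]' 20
python3 - <<'E'
from h import *
fs=[]
for i in range(2):
    grab('wrist','w14');o=ctrl.get_obs(); fs.append(np.r_[o['tool_pos'],o['contact_force']])
print(np.round(fs,4)); f=np.mean(fs,0)[3:]; b=np.array([.9643,-.2648,0]); fb=f@b; print('N',-.573*fb+.82*f[2],'tang',.82*fb+.573*f[2])
crop('w14',195,190,315,310,6.5,'w14t')
E
```

```text
t: 12.05
tool_pos: [0.5176, 0.1978, 0.104]
tool_rot: [-1.011, 1.326, 1.009]
contact_force: [-14.9, -1.6, 19.5]
opening: 0.0557
[[  0.5176   0.1978   0.1041 -13.699   -2.4813  17.2906]
 [  0.5176   0.1978   0.1041 -13.7305  -1.741   17.2671]]
N 21.426323751544565 tang -0.48542588890521365
```

View pics/w14t.png

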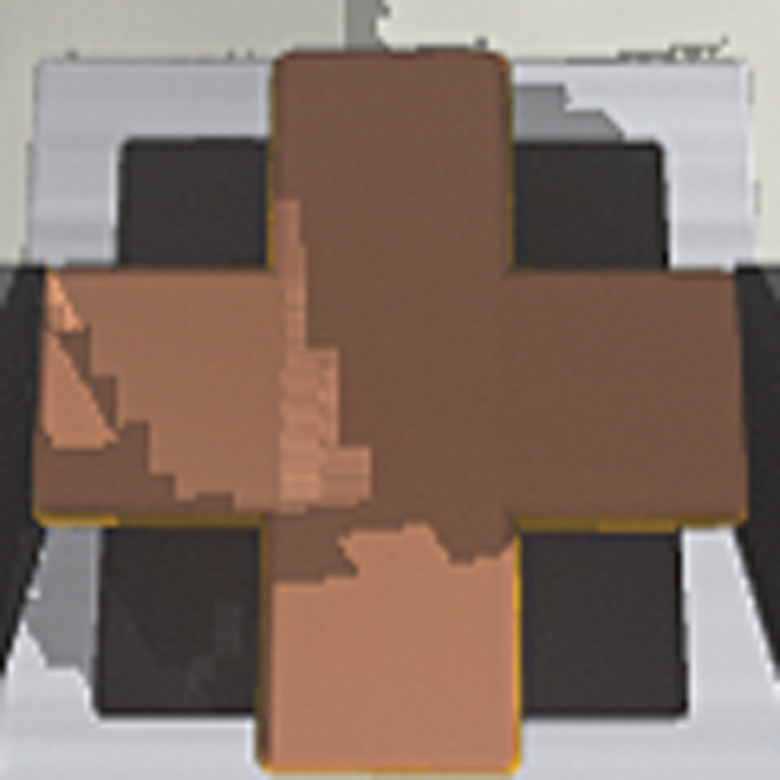

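```bash
python3 -m jog '[[[-0.0005,0.0003,0,0,0.8],[-0.001,0.0006,0,0,0.8],[-0.0013,0.0009,0,0,0.8],[-0.0013,0.0009,0,0,0.8],[-0.0013,0.0009,0,0,0.8]]]' 20
python3 - <<'E'
from h import *
fs=[]
for i in range(6):
    grab('wrist','w15');o=ctrl.get_obs(); fs.append(np.r_[o['tool_pos'],o['contact_force']])
print(np.round(fs,4)); f=np.mean(fs,0)[3:]; b=np.array([.9643,-.2648,0]); fb=f@b; print('N',-.573*fb+.82*f[2],'tang',.82*fb+.573*f[2],o['opening'],o['t'],o['dq'].round(4))
crop('w15',165,160,335,310,4.7,'w15t')
grab('scene','s15'); crop('s15',310,130,430,270,5,'s15c'); grab('top','t15')
import rfit
w=load('w15'); P=[.541,.1905,-.268,.61]; S=4.7; org=np.array([165,160]); k=.024
for s in (0,.004,.006): print(s,[((p+.5-org)*S).round(0).tolist() for p in proj(w,rfit.seat(P,[[-k,-k,-s],[-k,k,-s]]))])
E
```

```text
t: 12.65
tool_pos: [0.5168, 0.198, 0.1054]
tool_rot: [-1.011, 1.326, 1.009]
contact_force: [-2.4, -1.7, 5.2]
opening: 0.0553
[[ 0.5168  0.198   0.1054 -2.3873 -1.5498  5.9038]
 [ 0.5168  0.198   0.1054 -2.7805 -0.4979  5.3215]
 [ 0.5168  0.198   0.1054 -3.65   -0.7853  4.6161]
 [ 0.5168  0.1981  0.1054 -2.526  -1.6004  5.7891]
 [ 0.5167  0.198   0.1054 -3.9363 -0.67    5.1937]
 [ 0.5168  0.198   0.1054 -3.2932 -0.8059  5.8634]]
N 6.028288853563359 tang 0.8877975117118009 0.0556605382730663 12.95 [ 0.0018 -0.0016  0.0001  0.0001  0.0007  0.0003]
0 [[219.0, 234.0], [626.0, 235.0]]
0.004 [[224.0, 242.0], [622.0, 243.0]]
0.006 [[227.0, 246.0], [620.0, 247.0]]
```

View pics/w15t.png

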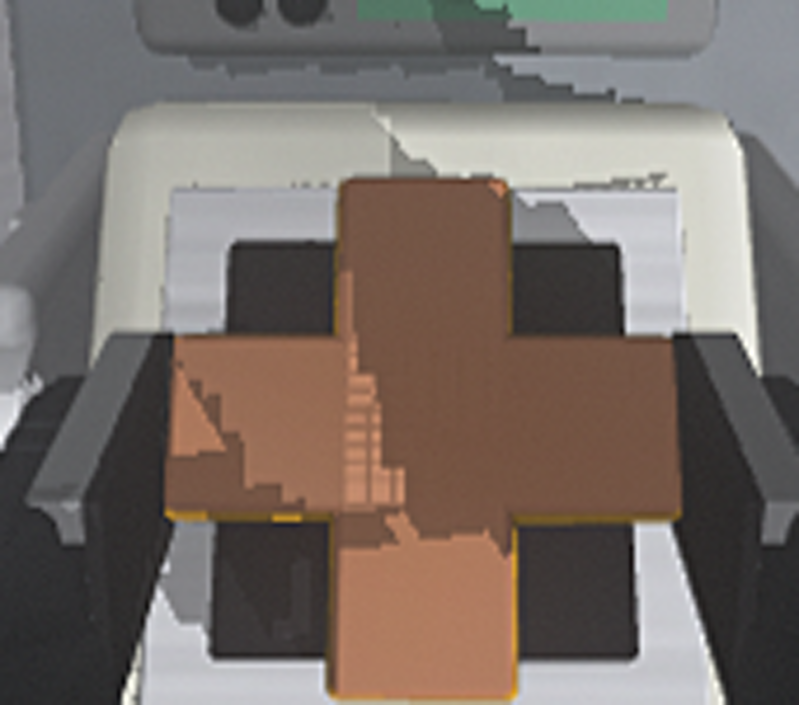

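View pics/s15c.png

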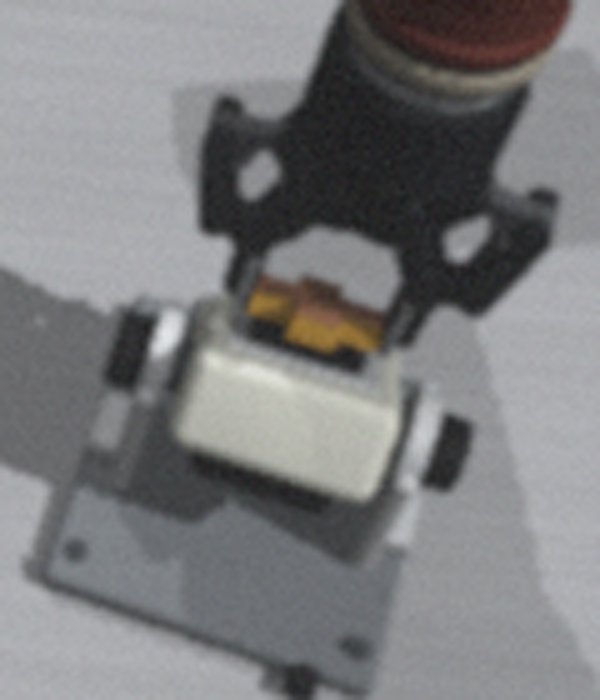

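View pics/t15.png

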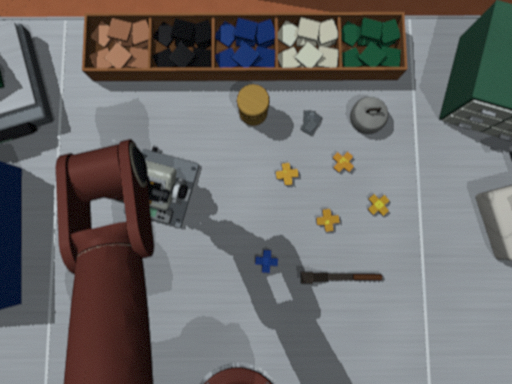

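Run:
```python
from rfit import *
w=load('w15'); S=4.7; org=np.array([165,160])
c=[(340,181),(508,181),(511,337),(676,337),(682,516),(514,516),(516,696),(328,696),(333,516),(166,513),(174,337),(338,337)]
uv=np.array(c)/S-.5+.5/S+org
for th in (.57,.61):
 P=[.541,.1905,-.268,th]
 # seat-front corners correction
 k=.024; sc_obs=np.array([(230,242),(620,242)])/S-.5+.5/S+org
 corr=(sc_obs-proj(w,seat(P,[[-k,-k,-.004],[-k,k,-.004]]))).mean(0)
 for free in (0,1):
  def X(q):
    a,b=.0275*q[2],.0097*q[2]; o=np.array([[-b,-a],[b,-a],[b,-b],[a,-b],[a,b],[b,b],[b,a],[-b,a],[-b,b],[-a,b],[-a,-b],[-b,-b]])
    t=q[3]*free; return seat(P,np.c_[o[:,1]*np.cos(t)+q[0],o[:,0]+q[1],.010+o[:,1]*np.sin(t)+0*o[:,0]])
  r=least_squares(lambda q:np.r_[(proj(w,X(q))+corr-uv).ravel(),(q[2]-1)/.01,q[3]],[0,0,1,0],x_scale=[.01,.01,.1,.1])
  print(th,'corr',corr.round(2),'offset upslope,across mm',(r.x[:2]*1e3).round(2),'scale',r.x[2].round(3),'rel tilt',r.x[3].round(3),'rms',np.sqrt((r.fun[:-2]**2).mean()).round(2))
```

```text
0.57 corr [ 0.55 -2.16] offset upslope,across mm [-1.88 -0.04] scale 0.973 rel tilt 0.0 rms 0.48
0.57 corr [ 0.55 -2.16] offset upslope,across mm [-2.03 -0.04] scale 0.975 rel tilt 0.081 rms 0.48
0.61 corr [ 0.54 -0.01] offset upslope,across mm [-1.   -0.03] scale 0.977 rel tilt 0.0 rms 0.43
0.61 corr [ 0.54 -0.01] offset upslope,across mm [-1.06 -0.03] scale 0.978 rel tilt 0.031 rms 0.44
```

```bash
python3 -c "
from station import ctrl
o=ctrl.get_obs();print(o['t'],o['contact_force'],o['opening']);print(ctrl.finish_job())"
```

```text
13.05 [-3.36858025 -0.97854814  5.69223468] 0.055581080048378056
the job is handed in; nothing more can be done
None
```

I picked up the clay-side-up cross tile and handed the job in at 13.05 s, with the tile still held and pressed on the colour reader's seat. The tool can't tilt, so I gripped the tile by two opposite arm ends at 20 N and lowered it onto the seat's high edge. That swung it flush between the pads. I then backed off to a light press.

What the last checks showed:
- **Press:** the force square to the seat was steady at about 6 N, which means the seat is about 4 mm in. The seat's front edge in the wrist picture agrees.
- **Flush:** a test press of about 21 N beforehand did not shift the tile against the seat, so I take it as flush. The picture fits put the tile at about 0.59 ± 0.02 rad and the seat at about 0.61.
- **Centring across the plate:** within about 0.1 mm by the wrist picture.
- **Centring along the slope:** two estimates disagreed: the picture says about 1 mm low, the arm's own position about 0.8 mm high. I left it, as the 20 mm arms cover the 13 mm window either way.
- **Everything else:** in the pictures the head's tilt looks unchanged, and the spare tiles, blue tile, lifter, slate, canister and stone are where they were.

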